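Seal the dry box of inlay stock

ROBOT

A 7-joint arm with a two-finger parallel gripper is mounted at the origin on the work surface. World frame = base frame: x ahead of the robot, y to its left, z up, the work surface at z = 0. Lengths are in m, angles in rad, forces in N, time in s.
With the tool pointing down it reaches from about 0.425 to 0.875 m from the base axis. Payload 4.7 kg.
Tool frame: the origin (TCP) lies at the very end of the fingers, on their centre line; the grasp point (between the pads) lies 19 mm behind it; x points along the fingers, y is the direction in which the jaws open and shut, and the axes are right-handed (so a half turn about x gives the same grasp; the last joint's range is limited). The gripper opens to 87 mm and grips with 3 to 60 N. Pads are 19 mm wide; open, the fingers measure 117 mm over their backs; the gripper's body (75 mm by 190 mm) begins 51 mm behind the grasp point.
Start: joints at [-1.264, 0.321, -0.07, 1.45, 0.023, 1.371, -0.057], TCP at [0.188, 0.622, 0.223] pointing down, gripper open.
Joint ranges: [-2.86, 2.86], [-0.3, 2.09], [-1.38, 1.24], [0.06, 2.45], [-1.56, 4.7], [0.09, 2.05], [-2.69, 2.69]. Speed limits (rad/s): [2.57, 2.57, 3.14, 3.14, 3.14, 3.14, 3.14].

INTERFACE

Orientations are given as a rotation vector (axis times angle).
In Python, from bench import ctrl gives the robot as it stands.
- The arm moves only by the tool step_arm, never from a script. Its argument "increments" is one flat list of numbers, 6 for each row, row after row: the shift along the tool's x, y, z in cm, then the turn, a rotation vector about the tool's x, y, z in rad. In form: [tx, ty, tz, ax, ay, az, tx, ty, tz, ax, ay, az, ...]. A call has 1 to 12 rows; each row shifts and turns the commanded pose from where the row before left it, along the tool's axes as they then stand; what a row does not reach is not made up. A row lasts 1/8 s, in which the tool goes at most 62.5 mm and 10.7 degrees, less where a joint would pass 70% of its speed; a pose out of reach is approached as far as the arm can. A call with a gripper value outside its range is refused whole. "fingers" is the opening in per cent of the stroke, from 0 (shut) to 100 (fully open), set as the call begins (left out, the last holds). The fingers move at their own pace and stop on an object; "force" is the grip in N (left out, the last holds). Time passes only in rows, so rows that do not move let the fingers close. It gives the time, the measured TCP pose, the force and the opening at its end, in the units of the state.
- ctrl.get_state(): the state, without advancing time (a new reading comes with each control period).
- ctrl.get_image(name): name is "scene" or "top" or "wrist"; returns the picture (384x512x3 uint8, red, green, blue); there is no depth.
- ctrl.camera_params(name): a dict with "vertical_fov" (degrees; the focal length in pixels is half the picture's height over the tangent of half this angle, whatever the lens; pixels are square), "cx", "cy" (the principal point, pixels), "k1" (the pictures are not rectified: a ray, as slopes to the right and down, at radius r is drawn at 1 + k1 r^2 times it, then the intrinsics apply), "R" (3x3) and "t" (3): a world point X has camera coordinates R X + t. Camera axes: x right, y down, z forward; pixel columns grow to the right and rows downward; lengths in m; the calibration is good to about 2 mm. A picture is of the moment at which its call begins: read the wrist's pose just before it. camera_params takes no time and is no camera call; for the wrist camera it gives the pose at the moment of the call.
- ctrl.close_job(): hands the job in, once; it reports no verdict.
Trained networks look in the newest picture that a camera, given by its name, has taken for a name from the list of things; names that differ only in an ending like _2 or _b are one class to them, and where a whole thing is asked for, a point or a joint stands for the part that bears it (a point fixed in the world has none). Each returns a list of dicts, best first, with "score" (0 to 1); they miss things now and then, are a little off and sometimes report something else, mostly with a low value. They report only what shows in the picture. A call takes as long as a camera call.
- ctrl.search_frame(camera, name): "xyz" ([x, y, z] in m, in the coordinates of the camera as it stood for that picture, good to about 4 mm: the middle of the surface that is visible of it).
- ctrl.silhouettes(camera, name): "pixels" (384x512 bool, what is visible of it).
- ctrl.spot_point(camera, name): "xyz" ([x, y, z] in m, in the coordinates of the camera as it stood for that picture, good to about 4 mm: a listed point, or the origin of a listed thing).
The state is a dict: "time": time; "joint_positions": joint angles; "qd": joint speeds; "joint_torque": joint torques, N m; "position": TCP position; "tool_rot": TCP orientation; "ft_force": force on the tool from outside, world axes, zero at the start; "torque": the same for the moment, N m; "grip_width": opening from 0.0 (shut) to 1.0 (fully open).
Only numpy, scipy, OpenCV 4.12 (cv2) and the standard library are available. Lean on these libraries where they do the work, as an engineer would, in place of code of your own. Each camera call takes 0.05 s, during which the arm holds its last target.

TASK

The green lid of the dry box is standing up on its gasket. Press it down corner by corner, starting at the corner with the red dot and going round clockwise as seen from above, each corner fully home before the next, until the lid sits flat and sealed on its box, then draw back.

Things in the scene. Friction and masses are not known exactly. Their poses are not given: they have to be found in the camera images.
- corner_1 (a point): First corner: centre of the red dot (22 mm) on the top face of the green lid, 78 mm along and 53 mm across from the lid's centre, above a black gasket block. Lid: loose plate 196 x 146 x 10 mm on a fixed grey box 190 x 140 x 61 mm on the bench, any yaw. Point 88 mm above the bench at the start, 76 mm fully home; all four corners alike.
- corner_2 (a point): Second corner: the same kind of point on the lid's top, 20 mm in from both edges, at the other end of the short edge from the red dot (next clockwise from above). At any corner about 10 N straight down (more if fast) drives the gasket block down its 12 mm to a dead stop at 76 mm; it does not spring back.
- corner_3 (a point): Third corner: the same kind of point, diagonally opposite the red dot. The lid is stiff: as one corner goes down the opposite one may rise by up to 12 mm, even one already pressed; when all four blocks are down it lies flat. A 22 mm tongue under the lid, with 4 mm play in the box mouth, keeps it in place.
- corner_4 (a point): Fourth corner: the same kind of point, at the other end of the long edge from the red dot (last clockwise). Bystanders, 40 mm or more clear of the lid: a like-sized box with a blue lid, sealed already (76 mm high), a hammer, a white glue bottle 140 mm tall and a chisel. All but the bottle are lower than the green lid.

How it is judged:
On the way, in this order (a step that is already met when the one before it is completed fails the run):
1. the corner with the red dot is pressed home (its point within 4 mm of the sealed height) (height (world z) of corner_1 between 0.07 and 0.08 m), for 0.1 s.
2. the next corner clockwise is pressed home (its point within 4 mm of the sealed height) (height (world z) of corner_2 between 0.07 and 0.08 m), for 0.1 s.
3. the corner opposite the red dot is pressed home (its point within 4 mm of the sealed height) (height (world z) of corner_3 between 0.07 and 0.08 m), for 0.1 s.
4. the last corner is pressed home (its point within 4 mm of the sealed height) (height (world z) of corner_4 between 0.07 and 0.08 m), for 0.1 s.
At the end, for the whole second after the job is handed in: All four corner points of the green lid stand 70 to 80 mm above the bench (sealed: 76 mm), each less than 30 mm from where it started, so the lid is flat and still on its own box (all of step 1 and all of step 2 and all of step 3 and all of step 4 and distance of each of corner_1, corner_2, corner_3, corner_4 from where it was at the start of the episode below 0.03 m); the robot touches nothing.
It also fails if it takes over 51 s, if anything falls off the work surface, if the arm or the gripper's body presses on something with over 40 N, if the wrist force passes 120 N, or if a joint passes its speed limit or range.

## Working session

There is one attempt and no reset: what is moved stays moved. The work goes in short steps, Python scripts to look and compute and a tool call to move; the robot and the scene stay as the last step left them, time stands still between calls to the robot, and variables do not carry over. Pictures are saved under pics/ and viewed, and the job is handed in when it is done.

Besides the shell and the picture viewer there is one more tool, called by a JSON object that holds its "api" and its "payload". step_arm: Moves the arm, as the interface text tells. Its arguments: {"type":"object","properties":{"increments":{"type":"array","items":{"type":"number"}},"fingers":{"type":"number"},"force":{"type":"number"}},"required":["increments"]}

```bash
mkdir -p pics
cat > h.py <<'E'
import numpy as np,cv2
from bench import ctrl
def save(n,f):
    im=ctrl.get_image(n); cv2.imwrite('pics/'+f,im[:,:,::-1].copy()); return im
def w(n,p,P=None):
    P=P or ctrl.camera_params(n); return np.array(P['R']).T@(np.array(p)-np.array(P['t']))
E
python3 - <<'E'
from h import *
s=ctrl.get_state();print(s)
for n in ['top','scene']:
    save(n,n+'0.png')
    P=ctrl.camera_params(n);print({k:P[k] for k in('vertical_fov','cx','cy','k1')})
    for c in ['corner_1','corner_2','corner_3','corner_4']:
        for d in ctrl.spot_point(n,c)[:4]: print(n,c,d['score'],w(n,d['xyz']).round(4))
E
```

```text
{'time': 0.0, 'joint_positions': array([-1.26391016,  0.3218258 , -0.07009132,  1.45168811,  0.02260301,
        1.37080541, -0.05688735]), 'qd': array([ 0.00019902, -0.00101088,  0.00029904,  0.00049005,  0.00077399,
        0.00072474, -0.00042938]), 'joint_torque': array([-6.22184853e-04, -4.91273260e+01, -4.04549316e-01, -3.12549520e+01,
       -6.40135864e-02,  4.32283350e-02,  1.61932353e-04]), 'position': array([0.18748621, 0.6217843 , 0.22145318]), 'tool_rot': array([ 0.22825056,  1.55873949, -0.23129247]), 'ft_force': array([0.39900653, 0.13673755, 0.03443459]), 'torque': array([-0.06786858,  0.0401614 ,  0.00869707]), 'grip_width': 1.0014299576336296}
{'vertical_fov': 47.68235146749463, 'cx': 258.0171562792611, 'cy': 197.0003813475197, 'k1': -0.1496211589003117}
top corner_1 0.95 [0.5715 0.0735 0.0931]
top corner_1 0.93 [0.4661 0.0869 0.0857]
top corner_1 0.72 [0.4855 0.241  0.0856]
top corner_1 0.66 [0.5861 0.2282 0.087 ]
top corner_2 0.95 [0.5715 0.0735 0.0931]
top corner_2 0.93 [0.4661 0.0869 0.0857]
top corner_2 0.72 [0.4855 0.241  0.0856]
top corner_2 0.66 [0.5861 0.22
[... 438 characters left out ...]
271299708409253}
scene corner_1 0.94 [0.4659 0.0902 0.0866]
scene corner_1 0.74 [0.5896 0.2304 0.0876]
scene corner_1 0.7 [0.484  0.2396 0.0882]
scene corner_1 0.59 [0.5762 0.077  0.0873]
scene corner_2 0.94 [0.4659 0.0902 0.0866]
scene corner_2 0.74 [0.5896 0.2304 0.0876]
scene corner_2 0.7 [0.484  0.2396 0.0882]
scene corner_2 0.59 [0.5762 0.077  0.0873]
scene corner_3 0.94 [0.4659 0.0902 0.0866]
scene corner_3 0.74 [0.5896 0.2304 0.0876]
scene corner_3 0.7 [0.484  0.2396 0.0882]
scene corner_3 0.59 [0.5762 0.077  0.0873]
scene corner_4 0.94 [0.4659 0.0902 0.0866]
scene corner_4 0.74 [0.5896 0.2304 0.0876]
scene corner_4 0.7 [0.484  0.2396 0.0882]
scene corner_4 0.59 [0.5762 0.077  0.0873]
```

View pics/top0.png

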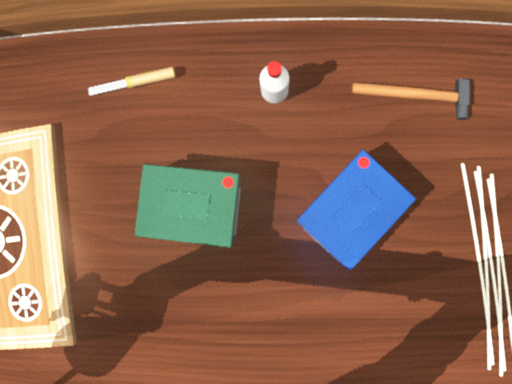

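View pics/scene0.png

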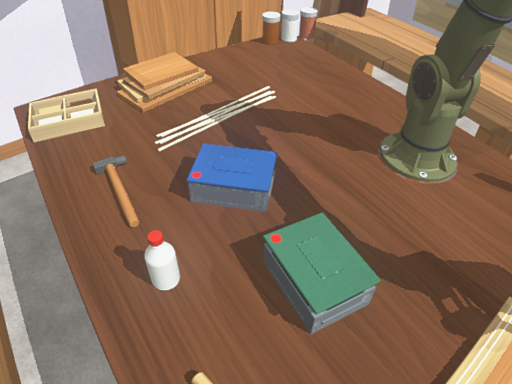

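Run:
```python
from h import *
from scipy.spatial.transform import Rotation as R
from scipy.optimize import least_squares
print(ctrl.get_state()['time'])
print(R.from_rotvec(ctrl.get_state()['tool_rot']).as_matrix().round(3))
# red dot from both images at z=.088, plus green lid outline
for n in ['top','scene']:
    im=cv2.imread(f'pics/{n}0.png').astype(int);b,g,r=im[...,0],im[...,1],im[...,2]
    P=ctrl.camera_params(n);f=192/np.tan(np.radians(P['vertical_fov']/2))
    K=np.array([[f,0,P['cx']],[0,f,P['cy']],[0,0,1.]])
    C=np.array(P['R']);t=np.array(P['t'])
    def ray(u,v,z):
        q=cv2.undistortPoints(np.array([[[u,v]]],float),K,np.array([P['k1'],0,0,0,0.]))[0,0]
        d=C.T@np.array([q[0],q[1],1]);o=-C.T@t
        return o+d*(z-o[2])/d[2]
    m=((r>120)&(g<80)&(b<80)).astype(np.uint8)
    k,l,s,c=cv2.connectedComponentsWithStats(m)
    for i in range(1,k):
        if s[i,4]>15: print(n,'red',c[i],s[i,4],ray(*c[i],.088).round(4))
    # project model of top/scene corners
    for p in [(.5715,.0735),(.466,.088),(.485,.240),(.587,.229)]:
        uv=cv2.projectPoints(np.array([[*p,.088]]),cv2.Rodrigues(C)[0],t,K,np.array([P['k1'],0,0,0,0.]))[0].ravel();print(n,p,uv.round(1))
```

```text
0.5
[[ 0.     0.289  0.957]
 [-0.     0.957 -0.289]
 [-1.    -0.     0.   ]]
top red [315.04733728  26.88757396] 338 [ 0.8892 -0.1028  0.088 ]
top red [376.16129032  24.4516129 ] 31 [ 0.8949 -0.2291  0.088 ]
top red [276.01949596  42.65683944] 6309 [ 0.8558 -0.0225  0.088 ]
top red [245.48484848  30.72727273] 33 [0.8835 0.0396 0.088 ]
top red [246.          43.73493976] 83 [0.8549 0.0386 0.088 ]
top red [ 5.5        45.92857143] 28 [0.8855 0.5792 0.088 ]
top red [504.23636364  47.21818182] 55 [ 0.8535 -0.5054  0.088 ]
top red [184.03448276  52.49425287] 435 [0.8404 0.1662 0.088 ]
top red [501.43478261  51.7826087 ] 23 [ 0.8428 -0.4975  0.088 ]
top red [ 5.72 52.6 ] 25 [0.8693 0.5766 0.088 ]
top red [22.83333333 51.58333333] 24 [0.8673 0.5323 0.088 ]
top red [262.63291139  52.44303797] 79 [0.8353 0.0048 0.088 ]
top red [495.    55.25] 16 [ 0.8342 -0.4816  0.088 ]
top red [357.375   57.3125] 16 [ 0.8228 -0.1867  0.088 ]
top red [453.63636364  57.68181818] 22 [ 0.8252 -0.3884  0.088 ]
top red [479.78571429  60.35714286] 28 [ 0.8214 -0.4457  0.088 ]
top red [499.58974359  62.25641026] 78
[... 3537 characters left out ...]
  0.088 ]
top red [154.5625 338.1875] 16 [0.2636 0.2228 0.088 ]
top red [164.4375 339.125 ] 16 [0.2623 0.2028 0.088 ]
top red [227.55555556 344.40740741] 27 [0.2544 0.0773 0.088 ]
top red [265.94736842 345.        ] 19 [0.2538 0.0025 0.088 ]
top (0.5715, 0.0735) [228.7 182.2]
top (0.466, 0.088) [221.4 236.1]
top (0.485, 0.24) [145.5 226.6]
top (0.587, 0.229) [151.3 175.4]
scene red [196.  174.5] 24 [ 0.6137 -0.1806  0.088 ]
scene red [154.57142857 237.85714286] 161 [ 0.7733 -0.0554  0.088 ]
scene red [275.53703704 238.07407407] 54 [0.5706 0.0766 0.088 ]
scene (0.5715, 0.0735) [274.3 237.3]
scene (0.466, 0.088) [319.2 220.3]
scene (0.485, 0.24) [363.9 274.8]
scene (0.587, 0.229) [318.5 297.4]
```

The top picture shows the green lid with its red dot at about (228,182). The other corners are at about (221,236), (146,227) and (151,175) going clockwise. The network points and the scene view agree. The lid centre is about (0.527, 0.158), so the targets are:

| Corner | x (m) | y (m) |
|---|---|---|
| c1 | 0.5705 | 0.074 |
| c2 | 0.465 | 0.087 |
| c3 | 0.484 | 0.242 |
| c4 | 0.5895 | 0.229 |

Next I shut the fingers and move over c1.

{"api": "step_arm", "payload": {"increments": [0,-3.45,4.37,0,0,0,0,-3.45,4.37,0,0,0,0,-3.45,4.37,0,0,0,0,-3.45,4.37,0,0,0,0,-3.45,4.37,0,0,0,0,-3.45,4.37,0,0,0,0,-3.45,4.37,0,0,0,0,-3.45,4.37,0,0,0,0,-3.45,4.37,0,0,0,0,-3.45,4.37,0,0,0,0,-3.45,4.37,0,0,0,0,-3.45,4.37,0,0,0], "fingers": 0}}

```text
time: 2.0
position: [0.5712, 0.0733, 0.223]
tool_rot: [0.23, 1.558, -0.229]
ft_force: [0.3, 0.4, -0.2]
grip_width: 0.004
```

{"api": "step_arm", "payload": {"increments": [0,0,0,0,0,0,0,0,0,0,0,0,0,0,0,0,0,0]}}

```text
time: 2.38
position: [0.5696, 0.0765, 0.2225]
tool_rot: [0.228, 1.559, -0.227]
ft_force: [0.4, 0.6, -0.1]
grip_width: 0.005
```

{"api": "step_arm", "payload": {"increments": [3,0,0,0,0,0,3,0,0,0,0,0,3,0,0,0,0,0,2.5,0,0,0,0,0,0.5,0,0,0,0,0,0,0,0,0,0,0]}}

```text
time: 3.12
position: [0.5703, 0.0755, 0.1031]
tool_rot: [0.229, 1.558, -0.228]
ft_force: [0.4, 0.4, 0.4]
grip_width: 0.007
```

Run:
```python
from h import *
a=save('wrist','w1.png');b=save('scene','s1.png')
cv2.imwrite('pics/m1.png',cv2.resize(np.hstack([a,b])[:,:,::-1],(800,300)))
```

```text
(no output)
```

View pics/m1.png

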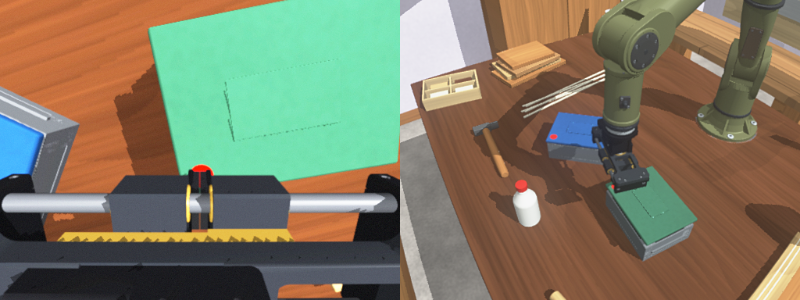

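The wrist view shows the shut fingertips directly above the red dot, at about (200,172). I press slowly from here.

{"api": "step_arm", "payload": {"increments": [0.6,0,0,0,0,0,0.4,0,0,0,0,0,0.25,0,0,0,0,0,0.25,0,0,0,0,0,0.25,0,0,0,0,0,0.25,0,0,0,0,0,0.25,0,0,0,0,0]}}

```text
time: 4.1
position: [0.571, 0.0741, 0.0818]
tool_rot: [0.23, 1.557, -0.23]
ft_force: [-1.6, -1.8, 10.3]
grip_width: 0.005
```

{"api": "step_arm", "payload": {"increments": [0.25,0,0,0,0,0,0.2,0,0,0,0,0,0.15,0,0,0,0,0,0.1,0,0,0,0,0,0,0,0,0,0,0]}}

```text
time: 4.72
position: [0.5716, 0.0737, 0.077]
tool_rot: [0.231, 1.556, -0.23]
ft_force: [-7.0, -2.5, 21.5]
grip_width: 0.003
```

{"api": "step_arm", "payload": {"increments": [0.15,0,0,0,0,0,0,0,0,0,0,0]}}

```text
time: 4.97
position: [0.5717, 0.0737, 0.0767]
tool_rot: [0.232, 1.556, -0.229]
ft_force: [-9.6, -3.1, 28.0]
grip_width: 0.005
```

{"api": "step_arm", "payload": {"increments": [-1,0,0,0,0,0,-2.5,0,0,0,0,0,0,0,0,0,0,0]}}

```text
time: 5.35
position: [0.5717, 0.0749, 0.1082]
tool_rot: [0.231, 1.555, -0.228]
ft_force: [-0.5, -0.3, -0.6]
grip_width: 0.004
```

```bash
cat > chk.py <<'E'
from h import *
import sys
t=sys.argv[1]
a=save('top','t%s.png'%t);b=save('scene','s%s.png'%t)
cv2.imwrite('pics/m%s.png'%t,np.hstack([a[130:290,100:300],b[180:340,230:430]])[:,:,::-1].repeat(2,0).repeat(2,1))
for n in ['top','scene']:
    for d in ctrl.spot_point(n,'corner_1')[:5]: print(n,d['score'],w(n,d['xyz']).round(4))
print(ctrl.get_state()['time'],ctrl.get_state()['position'])
E
python3 chk.py 2
```

```text
top 0.82 [0.4848 0.2435 0.0859]
top 0.69 [0.4648 0.086  0.0908]
scene 0.96 [0.4853 0.241  0.091 ]
scene 0.85 [0.5745 0.0743 0.0892]
scene 0.79 [0.4658 0.0919 0.0857]
scene 0.73 [0.5884 0.2308 0.0875]
5.55 [0.56947831 0.07458796 0.10539456]
```

View pics/m2.png

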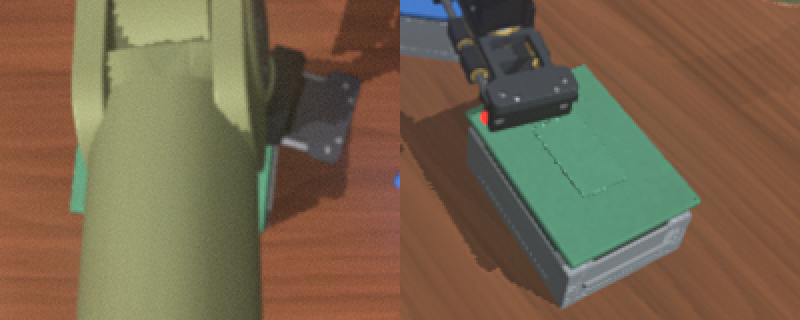

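Corner 1 reached a hard stop at 28 N with the TCP at 76.7 mm, and the lid has not shifted. On to corner 2.

{"api": "step_arm", "payload": {"increments": [-1,0,0,0,0,0,0,-0.6,-3.5,0,0,0,0,-0.6,-3.5,0,0,0,0,-0.65,-3.46,0,0,0,1,0,0,0,0,0,0,0,0,0,0,0]}}

```text
time: 6.3
position: [0.465, 0.0869, 0.1063]
tool_rot: [0.23, 1.559, -0.23]
ft_force: [0.8, 0.2, 0.4]
grip_width: 0.004
```

{"api": "step_arm", "payload": {"increments": [0.7,0,0,0,0,0,0.5,0,0,0,0,0,0.25,0,0,0,0,0,0.25,0,0,0,0,0,0.25,0,0,0,0,0,0.25,0,0,0,0,0,0.25,0,0,0,0,0,0.25,0,0,0,0,0,0.25,0,0,0,0,0,0.15,0,0,0,0,0,0,0,0,0,0,0]}}

```text
time: 7.68
position: [0.4649, 0.0864, 0.0766]
tool_rot: [0.23, 1.559, -0.23]
ft_force: [-3.3, -4.0, 8.7]
grip_width: 0.003
```

{"api": "step_arm", "payload": {"increments": [0.2,0,0,0,0,0,0.2,0,0,0,0,0,0,0,0,0,0,0]}}

```text
time: 8.05
position: [0.4651, 0.0864, 0.0758]
tool_rot: [0.231, 1.56, -0.23]
ft_force: [-12.7, -5.5, 34.1]
grip_width: 0.001
```

Corner 2 is at its hard stop: 34 N at 75.8 mm. I lift and look before corner 3.

{"api": "step_arm", "payload": {"increments": [-1,0,0,0,0,0,-3,0,0,0,0,0,0,3.85,-0.66,0,0,0,0,3.85,-0.66,0,0,0,0,3.85,-0.66,0,0,0,0,3.85,-0.66,0,0,0,0,0,0,0,0,0,0,0,0,0,0,0]}}

```text
time: 9.05
position: [0.4838, 0.2414, 0.1112]
tool_rot: [0.229, 1.559, -0.231]
ft_force: [1.4, -0.2, 0.4]
grip_width: 0.005
```

```bash
python3 chk.py 3
```

```text
top 0.94 [0.5743 0.0745 0.08  ]
top 0.8 [0.4832 0.2435 0.0867]
top 0.64 [0.5903 0.2263 0.0852]
top 0.62 [0.4646 0.0831 0.0747]
scene 0.98 [0.4831 0.2401 0.0922]
scene 0.92 [0.465  0.0901 0.0792]
scene 0.81 [0.5882 0.2301 0.0909]
scene 0.56 [0.5735 0.0718 0.0744]
9.25 [0.48411769 0.24089203 0.1116294 ]
```

View pics/m3.png

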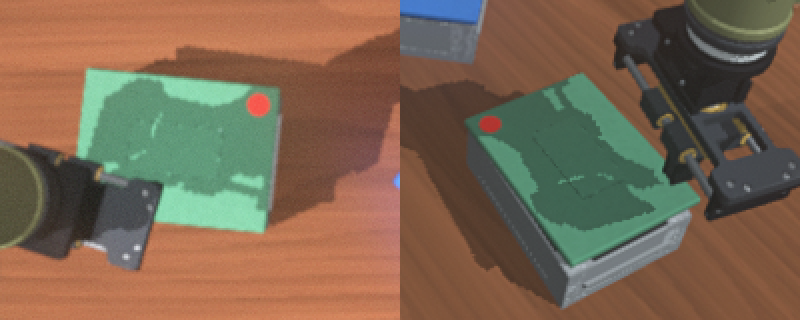

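The pictures show the lid tilted: corners 1 and 2 are near 76 mm, and 3 and 4 are near 88 mm. The red dot is at (258,105) in the left half of the picture, so the lid is still in place. Next is corner 3.

{"api": "step_arm", "payload": {"increments": [1,0,0,0,0,0,0.7,0,0,0,0,0,0.4,0,0,0,0,0,0.25,0,0,0,0,0,0.25,0,0,0,0,0,0.25,0,0,0,0,0,0.25,0,0,0,0,0,0.25,0,0,0,0,0,0.25,0,0,0,0,0,0.15,0,0,0,0,0,0,0,0,0,0,0]}}

```text
time: 10.62
position: [0.4833, 0.2431, 0.0769]
tool_rot: [0.231, 1.56, -0.228]
ft_force: [-8.5, -2.3, 19.0]
grip_width: 0.004
```

{"api": "step_arm", "payload": {"increments": [0.2,0,0,0,0,0,0.1,0,0,0,0,0,0,0,0,0,0,0]}}

```text
time: 11.0
position: [0.4835, 0.2432, 0.0764]
tool_rot: [0.231, 1.561, -0.228]
ft_force: [-14.3, -4.6, 34.8]
grip_width: 0.004
```

{"api": "step_arm", "payload": {"increments": [-1,0,0,0,0,0,-3,0,0,0,0,0,0,0.6,3.5,0,0,0,0,0.6,3.5,0,0,0,0,0.6,3.5,0,0,0,0,0,0,0,0,0,0,0,0,0,0,0]}}

```text
time: 11.88
position: [0.5888, 0.2293, 0.1105]
tool_rot: [0.229, 1.56, -0.23]
ft_force: [0.1, 0.5, 0.6]
grip_width: 0.008
```

```bash
python3 chk.py 4
```

```text
top 0.78 [0.4822 0.2454 0.0832]
top 0.74 [0.5736 0.0718 0.0846]
top 0.64 [0.4666 0.0865 0.0726]
scene 0.93 [0.5771 0.0706 0.0768]
scene 0.65 [0.5878 0.2291 0.0915]
scene 0.63 [0.4845 0.2401 0.0857]
12.075 [0.58877746 0.22973887 0.11119779]
```

View pics/m4.png

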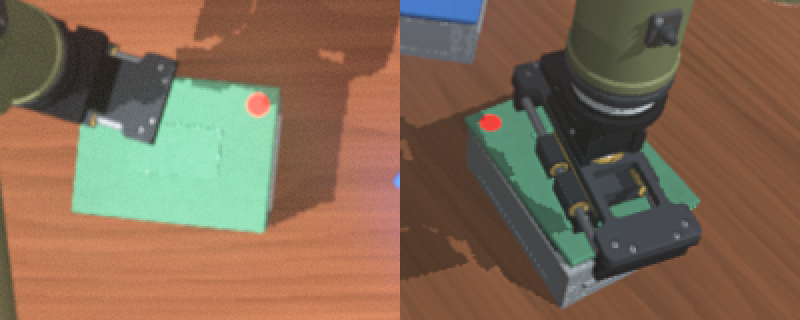

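{"api": "step_arm", "payload": {"increments": [1,0,0,0,0,0,0.7,0,0,0,0,0,0.4,0,0,0,0,0,0.25,0,0,0,0,0,0.25,0,0,0,0,0,0.25,0,0,0,0,0,0.25,0,0,0,0,0,0.25,0,0,0,0,0,0.25,0,0,0,0,0,0.15,0,0,0,0,0,0,0,0,0,0,0]}}

```text
time: 13.45
position: [0.5896, 0.2297, 0.0763]
tool_rot: [0.231, 1.559, -0.229]
ft_force: [-5.8, -1.6, 14.1]
grip_width: 0.005
```

{"api": "step_arm", "payload": {"increments": [0.2,0,0,0,0,0,0.1,0,0,0,0,0,0,0,0,0,0,0]}}

```text
time: 13.82
position: [0.5897, 0.2297, 0.076]
tool_rot: [0.232, 1.559, -0.228]
ft_force: [-11.6, -3.3, 26.6]
grip_width: 0.009
```

Corner 4 has stopped at 76.0 mm. I draw back up and towards +y, away from the lid, then look.

{"api": "step_arm", "payload": {"increments": [-1,0,0,0,0,0,-4,0,0,0,0,0,-5,0,0,0,0,0,0,5,-2,0,0,0,0,5,-3,0,0,0,0,5,-3,0,0,0,0,5,-2,0,0,0,0,5,-2,0,0,0,0,0,0,0,0,0,0,0,0,0,0,0]}}

```text
time: 15.08
position: [0.5472, 0.5023, 0.1698]
tool_rot: [0.229, 1.558, -0.231]
ft_force: [0.7, -0.4, -0.5]
grip_width: 0.003
```

```bash
python3 chk.py 5
```

```text
top 0.94 [0.586  0.225  0.0735]
top 0.81 [0.5715 0.0711 0.0806]
top 0.72 [0.4666 0.0875 0.0757]
top 0.59 [0.4832 0.2444 0.0749]
scene 0.95 [0.5892 0.2294 0.0773]
scene 0.79 [0.4836 0.2399 0.0786]
scene 0.73 [0.5724 0.0714 0.0771]
scene 0.69 [0.4629 0.0889 0.0766]
15.275 [0.54810325 0.50120213 0.17102854]
```

View pics/m5.png

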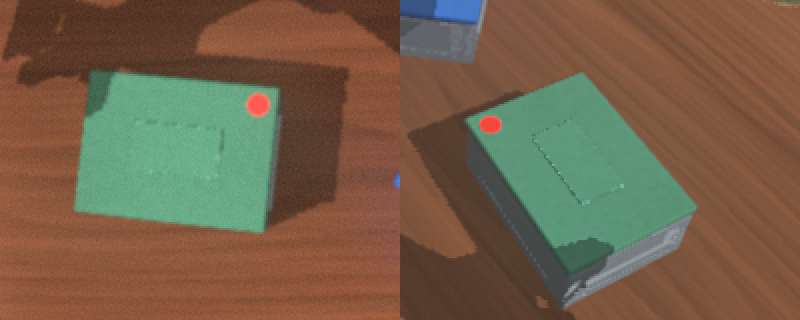

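The lid is flat on its box, with no gap along the near edges and all four corners at about 76 mm. I am handing the job in.

```bash
python3 -c "
from bench import ctrl
print(ctrl.close_job())"
```

```text
the job is handed in; nothing more can be done
None
```

The green lid is pressed down flat, and I handed the job in at about 15.3 s of the 51 s allowed. `close_job` gives no verdict, so I can't confirm the result beyond my own checks.

I pressed with the fingers shut, starting at the red dot and going clockwise. Each corner went down to a hard stop:

| Corner | TCP height at the stop (mm) | Upward force (N) |
|---|---|---|
| 1 (red dot) | 76.7 | 28 |
| 2 | 75.8 | 34 |
| 3 | 76.4 | 35 |
| 4 | 76.0 | 27 |

After the last press I drew back about 27 cm sideways and 9 cm up, and the force readings were near zero.

**Final heights:** the scene camera put all four corners at 77–79 mm and the top camera at 73.5–81 mm. The one reading over 80 mm was corner 1 from the top camera, at 80.6 mm; the scene camera gave 77.1 mm for it. That gap is within the roughly 4 mm network error, and both pictures show the lid flat with no gap.

**Position:** the corners were within about 5 mm of where they started.

**In-between readings:** after corner 1, the network still put it at about 89 mm with the gripper partly hiding it. After corner 3, it put that corner at 83–86 mm. I relied on the hard stops there, because the lid can rock until all four blocks are down.

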